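# Load the test bar in the dilatometer bench

## Task

Take the test bar with the narrow tongue out of the storage case and lay it on the two supports of the measuring bench, its tongue between the cheeks at the end stop. Then slide the carriage up by its black fin until its pad holds the bar fully home against the end stop, with no gap at either end. Leave the other bar, the beaker and the jar where they are.

Things in the scene. Friction and masses are not known exactly. Their poses are not given: they have to be found in the camera images.
- bar: the test bar: plain aluminium, 160 mm long, 20 mm high, about 0.2 kg. One end is a tongue 55 mm long, 14 mm wide; the other 105 mm (body) is 24 mm wide. Origin: centre of the underside, half-way; x runs from the tongue to the body, tongue end at x = -80, shoulder -25, body end +80, centre of mass about +9 mm; z up. It starts in a slot of the case, tongue sticking out of the front.
- bar_tip (a point): centre of the end face of the bar's tongue, 10 mm above the bar's underside
- bar_tail (a point): centre of the end face of the bar's wide end, 10 mm above the bar's underside
- plain_bar: another aluminium bar, 160 x 24 x 20 mm, the same width all along (no tongue), in the other slot of the case. Not to be disturbed. Origin: centre of its underside, x along it
- case: grey roofed case fixed to the table, 123 deep (x) x 130 wide (y) x 40 mm high. Two level slots, 32 wide, 26 high, at y = +/-37.5 mm, floor 8 mm above the table, open only at the front (x = -60 mm, roughly towards the robot). A bar lies in each, 50 to 60 mm sticking out, about 105 mm covered; it comes out only along the slot to -x. Origin: underside, 60 mm behind the front
- bench: measuring bench, fixed: base plate 400 x 100 x 20 mm, a grey end stop block at its -x end, the carriage towards +x. Origin: on the table under the slide line, 160 mm from the stop face; x runs along the slide from stop to carriage, z up. The bar belongs along it, tongue to the stop, underside at z = 60 mm, on two narrow supports: the nose rest at the stop and the saddle; free space between them
- stop (a point): middle of the stop face (bench x = -160, z = 70 mm, the bar's mid-height); axes as the bench's. The nose rest (top z = 60 mm) reaches only 16 mm out from this face. Beside it two upright cheeks, 6 mm thick, 20 mm apart, run 50 mm out from the face, tops at z = 76 mm: the tongue fits between them, the wide body and fingers do not. Stop block 50 mm wide, top z = 90 mm
- saddle (a point): middle of the saddle's seat (bench x = -28 mm, z = 60 mm): a support 14 mm long along the bench, with a lip 9 mm high on each side, 30 mm apart
- carriage (a joint): position of the carriage on its slide in m: 0 = drawn back to its rear end, growing towards the end stop, at most 0.10. The pad is (250 mm - value) from the stop face, so it meets the wide end of a bar lying against the stop at 0.090. It starts at 0 to 0.06. It stays where it is left; it takes about 3 N to slide
- pad (a point): middle of the front face of the carriage's round pusher pad (22 mm across, axis at z = 70 mm)
- grip (a point): point to grip on the carriage's upright black fin, 16 mm thick along the bench, 40 mm wide across it; it stands clear from z = 86 to 128 mm, this point is at z = 113 mm, 45 mm behind the pad face (bench +x)
- beaker: white open beaker, 70 mm wide, 90 mm high, standing beyond the bench; leave alone. Origin: centre of its underside
- jar: amber lidded jar, 64 mm wide, 85 mm high, standing beyond the bench; leave alone. Origin: centre of its underside
Things that resemble listed ones, but are neither listed nor needed, are in the scene too. What is shaped like the bar but blue is not meant.

How it is judged:
By the outcome, as a careful person would: the job done as asked, in the order asked, and still so for the second after the job is handed in, with the robot touching nothing.
It also fails if it takes over 58 s, if anything falls off the work surface, if the arm or the gripper's body presses on something with over 40 N, if the wrist force passes 120 N, or if a joint passes its speed limit or range.

## Robot

A 6-joint arm with a two-finger parallel gripper is mounted at the origin on the work surface. World frame = base frame: x ahead of the robot, y to its left, z up, the work surface at z = 0. Lengths are in mm, angles in degrees, forces in N, time in s.
With the tool pointing down it reaches from about 300 to 850 mm from the base axis. Payload 4.2 kg.
Tool frame: the origin (TCP) lies on the centre line of the jaws, within the pads' length; the fingertips stand 14 mm ahead of it and the grasp point (between the pads) lies 5 mm behind it; z points along the fingers, y is the line along which they close (so a half turn about z gives the same grasp; the last joint's range is limited). The gripper opens to 91 mm and grips with 3 to 60 N. Pads are 32 mm wide; open, the fingers measure 118 mm over their backs; the gripper's body (76 mm by 178 mm) begins 60 mm behind the grasp point.
Start: joints at [-78.094, 18.312, 89.639, -0, 72.044, -1.146], TCP at [129.857, -560.16, 227.976] pointing down, gripper open.
Joint ranges: [-177.97, 177.97], [-48.28, 115.42], [12.27, 149.76], [-77.06, 257.06], [2.81, 150.46], [-146.56, 146.56]. Speed limits (degrees/s): [147.25, 147.25, 180, 180, 180, 180].

## Interface

Orientations are given as [roll, pitch, yaw] about the fixed x, y, z axes, in that order (R = Rz(yaw) Ry(pitch) Rx(roll)).
In Python, from workcell import * gives the robot as it stands. The module is installed in compiled form; this text tells all that it offers.
- The arm moves only by the shell command python3 -m crank 'ROWS' [FORCE]. ROWS is JSON, a list of rows, each an object of numbers: "grip": the finger opening in m, from 0 to 0.0912; "x", "y", "z": the shift along the tool's x, y, z in m; "yaw": the turn about the tool's z in rad. In form: [{"grip": .., "x": .., "y": .., "z": .., "yaw": ..}, ...]. A call has exactly 5 rows; each row is the pose to reach, as a shift and turn from the pose commanded when the call began, along the tool's axes at that moment; what a row does not reach only later rows make up. A row lasts 1/12 s, in which the tool goes at most 41.7 mm and 7.16 degrees, less where a joint would pass 70% of its speed; a pose out of reach is approached as far as the arm can. A call with a gripper value outside its range is refused whole. The fingers move at their own pace and stop on an object; FORCE is the grip in N (left out, the last holds). Time passes only in rows, so rows that repeat a pose let the fingers close, or fill a call up. It gives the time, the measured TCP pose, the force, the opening and the grip force at its end, in the units of the state.
- state(): the state, without advancing time (a new reading comes with each control period).
- grab_frame(name): name is "side" or "top" or "wrist"; returns the picture (384x512x3 uint8, red, green, blue); there is no depth.
- camera_model(name): a dict with "intrinsics" (3x3 intrinsics, pixels), "R" (3x3) and "t" (3): a world point X has camera coordinates R X + t. Camera axes: x right, y down, z forward; pixel columns grow to the right and rows downward; lengths in mm; the calibration is good to about 2 mm. A picture is of the moment at which its call begins: read the wrist's pose just before it. camera_model takes no time and is no camera call; for the wrist camera it gives the pose at the moment of the call.
- job_done(): hands the job in; it is judged then, once.
The state is a dict: "time_s": time; "qpos": joint angles; "qvel": joint speeds; "effort": joint torques, N m; "ee_pos": TCP position; "ee_rot": TCP orientation; "force": force on the tool from outside, world axes, zero at the start; "torque": the same for the moment, N m; "gripper_width": finger opening in mm; "gripper_force": force on a finger pad.
Only numpy, scipy, OpenCV 4.12 (cv2) and the standard library are available. Lean on these libraries where they do the work, as an engineer would, in place of code of your own. Each camera call takes 0.05 s, during which the arm holds its last target. There are 200 camera calls.

## Working session

There is one attempt and no reset: what is moved stays moved. The work goes in short steps, Python scripts to look and compute and a shell command to move; the robot and the scene stay as the last step left them, time stands still between calls to the robot, and variables do not carry over. Pictures are saved under pics/ and viewed, at most 10 in all, crops included, and the job is handed in when it is done.

```bash
mkdir -p pics
cat > h.py <<'E'
import numpy as np, cv2
from workcell import *
def save(n,f,crop=None,s=1):
    im=grab_frame(n); cv2.imwrite('pics/raw_'+f,im[:,:,::-1])
    if crop: a,b,c,d=crop; im=im[b:d,a:c]
    im=cv2.resize(im,None,fx=s,fy=s,interpolation=cv2.INTER_CUBIC)
    cv2.imwrite('pics/'+f,im[:,:,::-1]); return im
def ray(m,uv):
    K=np.array(m['intrinsics']);R=np.array(m['R']);t=np.array(m['t'])
    d=R.T@np.linalg.inv(K)@np.array([uv[0],uv[1],1.]); return -R.T@t,d
def onz(m,uv,z):
    c,d=ray(m,uv); return (c+d*(z-c[2])/d[2]).round(1)
def proj(m,X):
    p=np.array(m['intrinsics'])@(np.array(m['R'])@np.array(X)+np.array(m['t'])); return (p[:2]/p[2]).round(1)
E
python3 - <<'E'
from h import *
a=save('top','top1.png',None,1.5); b=save('side','side1.png',None,1.5)
for n in('top','side'):
    m=camera_model(n); c,d=ray(m,(256,192)); print(n,c.round(),d.round(2),m['intrinsics'])
s=state(); print(s['ee_pos'],s['ee_rot'],s['gripper_width'],s['time_s'])
E
```

```text
top [ 288.  -31. 1271.] [ 0.17 -0.03 -0.99] [[441.82855259   0.         251.58162756]
 [  0.         441.82855259 187.79637534]
 [  0.           0.           1.        ]]
side [ 478. -970.  658.] [ 0.01  0.84 -0.54] [[350.51416544   0.         259.44897823]
 [  0.         350.51416544 190.45801635]
 [  0.           0.           1.        ]]
[ 129.75649201 -559.7354244   227.20181891] [-1.79908582e+02 -7.16430026e-04  1.30526319e+01] 91.2754361566686 0.1
```

View pics/top1.png

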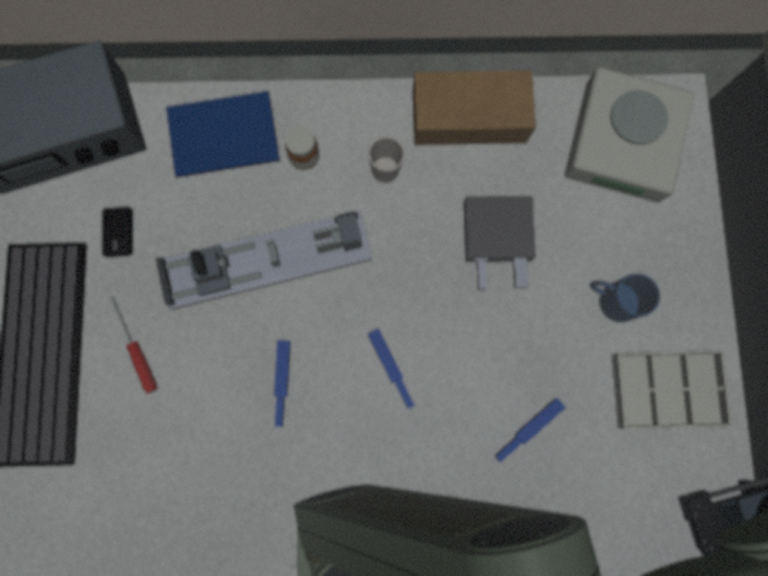

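View pics/side1.png

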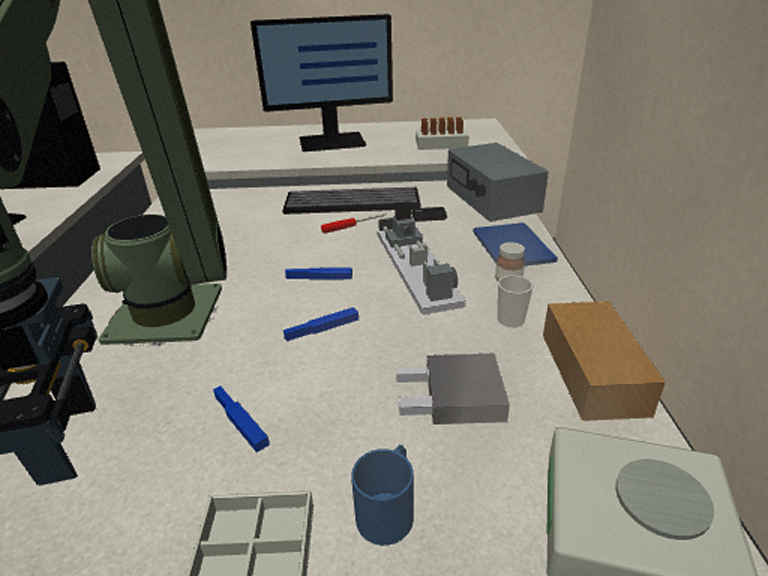

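Top view: the grey case is at (500,230) with two aluminium ends sticking out, at (482,273) on the left and (520,272) on the right. The bench has its stop at (345,232) and its carriage at (210,268). The three blue bars are decoys. The two candidates are the aluminium ends, so I'm enlarging a crop to see which one is narrow.

Run:
```python
from h import *
a=cv2.imread('pics/raw_top1.png');b=cv2.imread('pics/raw_side1.png')
A=cv2.resize(a[125:200,300:365],None,fx=6,fy=6,interpolation=cv2.INTER_CUBIC)
B=cv2.resize(b[225:290,255:345],None,fx=5,fy=5,interpolation=cv2.INTER_CUBIC)
A=cv2.resize(A,(390,450));C=cv2.resize(B,(400,289));
o=np.zeros((590,790,3),np.uint8);o[:450,:390]=A;o[:289,390:]=C
T=cv2.resize(a[135:210,100:255],(398,193),interpolation=cv2.INTER_CUBIC);o[300:493,392:]=T
cv2.imwrite('pics/crop1.png',o)
m=camera_model('top')
g=a.astype(int).sum(2)/3
# rows of bar ends
for r in (176,180,184,188): print(r,[int(v) for v in g[r,310:356]])
for n,uv,z in [('caseFL',(310,173),40),('caseFR',(356,173),40),('caseBL',(310,131),40),('caseBR',(355,131),40),('Ltip',(321,193),28),('Rtip',(347,192),28),('stop',(231,154),90),('grip',(137,175),120),('saddle',(182,167),65)]: print(n,onz(m,uv,z))
```

```text
176 [122, 121, 120, 121, 123, 120, 118, 102, 99, 112, 126, 127, 124, 126, 123, 119, 119, 121, 120, 118, 118, 118, 117, 118, 118, 118, 122, 121, 122, 121, 117, 107, 98, 114, 124, 126, 125, 125, 125, 122, 120, 118, 122, 124, 126, 124]
180 [126, 125, 125, 123, 124, 123, 122, 111, 103, 116, 126, 127, 126, 127, 128, 125, 126, 127, 126, 131, 127, 125, 123, 124, 122, 123, 125, 123, 125, 128, 124, 114, 97, 99, 116, 123, 125, 124, 123, 124, 125, 122, 127, 127, 129, 128]
184 [127, 124, 127, 124, 125, 123, 123, 115, 101, 108, 122, 126, 127, 125, 123, 120, 123, 123, 122, 125, 127, 127, 126, 126, 124, 126, 127, 124, 126, 126, 126, 112, 92, 92, 115, 122, 125, 124, 124, 126, 123, 125, 126, 128, 128, 126]
188 [123, 128, 125, 126, 125, 125, 122, 115, 102, 108, 121, 126, 128, 126, 128, 122, 126, 123, 129, 129, 130, 128, 127, 130, 129, 127, 126, 127, 126, 126, 129, 120, 101, 95, 115, 120, 125, 122, 122, 122, 122, 121, 123, 128, 127, 127]
caseFL [ 551.7 -224.5   40. ]
caseFR [ 548.9 -356.4   40. ]
caseBL [ 676.5 -230.6   40. ]
caseBR [ 673.9 -361.9   40. ]
Ltip [ 495.1 -255.1   28. ]
Rtip [ 496.3 -329.9   28. ]
stop [599.1  -1.2  90. ]
grip [539.  248.1 120. ]
saddle [571.1 136.8  65. ]
```

View pics/crop1.png

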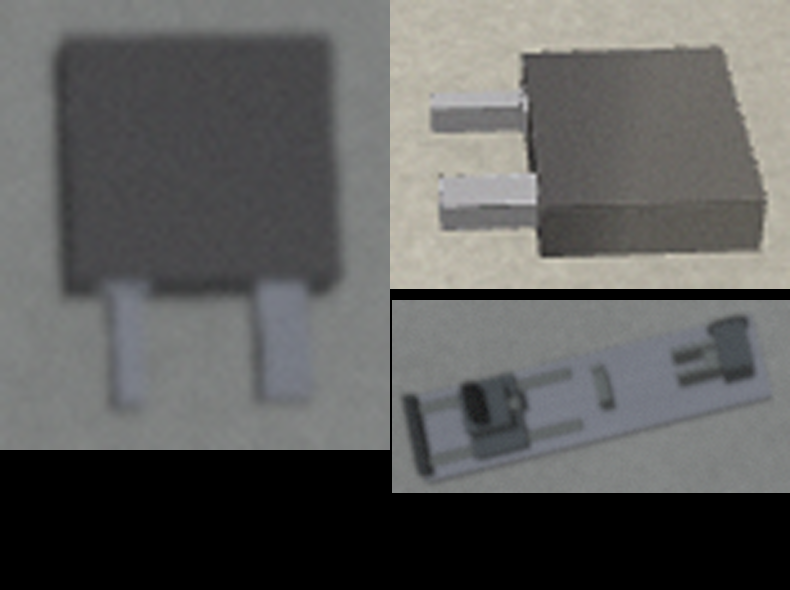

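The left candidate, px (321,185), is clearly narrower than the right one at (347,185). That makes it the tongue bar, and the right one is plain_bar. I'm moving above it, with the tool turned to about -2°.

```bash
python3 -m crank '[{"grip":0.0912,"x":0.029,"y":-0.014,"z":0,"yaw":0},{"grip":0.0912,"x":0.057,"y":-0.028,"z":0,"yaw":0},{"grip":0.0912,"x":0.086,"y":-0.043,"z":0,"yaw":0},{"grip":0.0912,"x":0.114,"y":-0.057,"z":0,"yaw":0},{"grip":0.0912,"x":0.143,"y":-0.071,"z":0,"yaw":0}]' && python3 -m crank '[{"grip":0.0912,"x":0.029,"y":-0.014,"z":0,"yaw":0},{"grip":0.0912,"x":0.057,"y":-0.028,"z":0,"yaw":0},{"grip":0.0912,"x":0.086,"y":-0.043,"z":0,"yaw":0},{"grip":0.0912,"x":0.114,"y":-0.057,"z":0,"yaw":0},{"grip":0.0912,"x":0.143,"y":-0.071,"z":0,"yaw":0}]' && python3 -m crank '[{"grip":0.0912,"x":0.029,"y":-0.014,"z":0.01,"yaw":0.052},{"grip":0.0912,"x":0.057,"y":-0.028,"z":0.02,"yaw":0.105},{"grip":0.0912,"x":0.086,"y":-0.043,"z":0.035,"yaw":0.157},{"grip":0.0912,"x":0.114,"y":-0.057,"z":0.045,"yaw":0.21},{"grip":0.0912,"x":0.143,"y":-0.071,"z":0.057,"yaw":0.262}]' && python3 -m crank '[{"grip":0.0912},{"grip":0.045},{"grip":0.045},{"grip":0.045},{"grip":0.045}]'
python3 - <<'E'
from h import *
s=state(); print(s['ee_pos'],s['ee_rot'],s['gripper_width'],s['time_s'],s['force'])
m=camera_model('wrist'); save('wrist','w1.png',None,1.5)
c,d=ray(m,(256,192));print(c,d,m['intrinsics'])
import json;json.dump({k:np.array(m[k]).tolist() for k in('intrinsics','R','t')},open('w1.json','w'))
save('top','t2.png')
E
```

```text
time_s: 0.52
ee_pos: [253.8, -457.4, 227.6]
ee_rot: [-180.0, 0.0, 13.0]
force: [0.0, -0.1, 1.2]
gripper_width: 91.1
gripper_force: 0.0
time_s: 0.93
ee_pos: [377.1, -355.9, 227.6]
ee_rot: [-180.0, 0.0, 13.0]
force: [0.5, -0.6, 0.1]
gripper_width: 91.2
gripper_force: 0.0
time_s: 1.35
ee_pos: [500.4, -254.4, 170.2]
ee_rot: [-180.0, 0.0, -2.1]
force: [0.1, -0.3, 0.8]
gripper_width: 90.9
gripper_force: 0.0
[ 500.42086678 -254.44017537  170.19390839] [-1.79996268e+02  3.30739760e-02 -2.10010498e+00] 90.92596395026486 1.35 [ 0.12266556 -0.33352129  0.82523346]
[ 572.2113261  -257.72638441  326.0099035 ] [-0.26660066  0.01651263 -0.963758  ] [[268.47123951   0.         257.46747075]
 [  0.         268.47123951 188.7319234 ]
 [  0.           0.           1.        ]]validation failed for argument at $[0]...
```

View pics/w1.png

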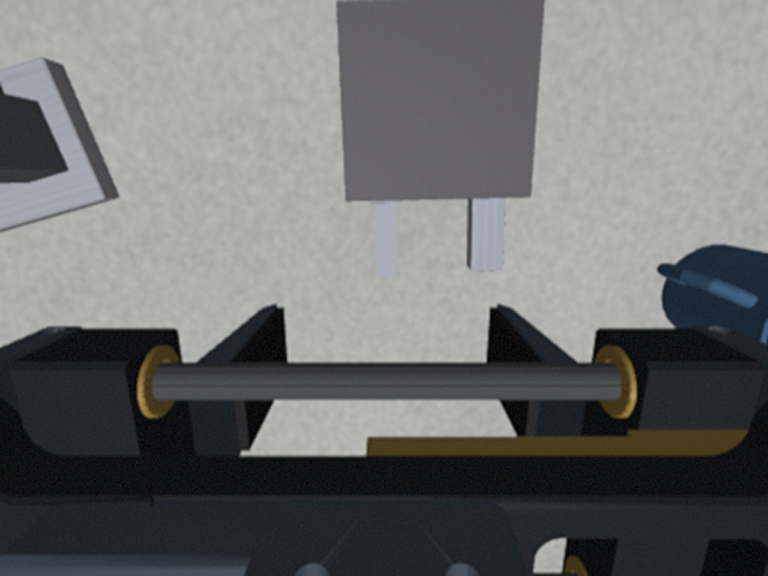

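The wrist view shows the case at (440,100), the tongue with its tip at (388,277) and base at (386,203), and the plain bar at (486,235). I'll measure the tongue by its edges.

Run:
```python
from h import *
import json
m=json.load(open('w1.json')); im=cv2.imread('pics/raw_w1.png').astype(int)
g=im[:,:,0]-im[:,:,2]  # bluish
for r in range(136,188,6):
    seg=g[r,240:350]; xs=np.where(seg>8)[0]+240
    L=xs[xs<285]
    if len(L): print(r,L.min(),L.max(),onz(m,(L.min()-.5,r),28),onz(m,(L.max()+.5,r),28))
col=g[150:200,258]; print(np.where(col>8)[0]+150)
for uv in [(231,134),(354,131),(225,1),(362,0)]: print(onz(m,uv,40))
# bench from top image
a=cv2.imread('pics/raw_t2.png')if 0 else cv2.imread('pics/raw_top1.png')
b=a.astype(int); g2=b[:,:,0]-b[:,:,2]; mask=((g2>12)&(b.sum(2)>300)).astype(np.uint8); mask[:,:100]=0;mask[:,255:]=0;mask[:135]=0;mask[210:]=0
mask=cv2.morphologyEx(mask,cv2.MORPH_CLOSE,np.ones((25,25)))
c=max(cv2.findContours(mask,0,1)[0],key=cv2.contourArea);box=cv2.boxPoints(cv2.minAreaRect(c));mt=camera_model('top')
for p in box: print(p,onz(mt,p,20))
```

```text
136 251 263 [ 553.4 -249.    28. ] [ 552.8 -263.2   28. ]
142 251 263 [ 546.9 -248.8   28. ] [ 546.4 -263.    28. ]
148 251 263 [ 540.4 -248.5   28. ] [ 539.8 -262.8   28. ]
154 251 263 [ 533.7 -248.2   28. ] [ 533.2 -262.6   28. ]
160 252 263 [ 527. -249.   28.] [ 526.5 -262.4   28. ]
166 252 263 [ 520.2 -248.7   28. ] [ 519.7 -262.2   28. ]
172 252 263 [ 513.4 -248.4   28. ] [ 512.9 -262.    28. ]
178 252 263 [ 506.5 -248.1   28. ] [ 506.  -261.8   28. ]
[150 151 152 153 154 155 156 157 158 159 160 161 162 163 164 165 166 167
 168 169 170 171 172 173 174 175 176 177 178 179 180 181 182 183]
[ 556.9 -229.1   40. ]
[ 555.3 -357.4   40. ]
[ 678.4 -231.    40. ]
[ 674.4 -358.3   40. ]
[109.74766 172.67532] [569.3 350.6  20. ]
[238.77023 140.76651] [657.1 -22.9  20. ]
[246.30826 171.24637] [565.1 -42.9  20. ]
[117.285675 203.15518 ] [480.  326.4  20. ]
```

```bash
python3 -m crank '[{"grip":0.045,"x":0.027,"y":0,"z":0,"yaw":-0.01},{"grip":0.045,"x":0.027,"y":0,"z":0.01,"yaw":-0.01},{"grip":0.045,"x":0.027,"y":0,"z":0.03,"yaw":-0.01},{"grip":0.045,"x":0.027,"y":0,"z":0.06,"yaw":-0.01},{"grip":0.045,"x":0.027,"y":0,"z":0.09,"yaw":-0.01}]' && python3 -m crank '[{"grip":0.045,"x":0,"y":0,"z":0.02,"yaw":0},{"grip":0.045,"x":0,"y":0,"z":0.04,"yaw":0},{"grip":0.045,"x":0,"y":0,"z":0.055,"yaw":0},{"grip":0.045,"x":0,"y":0,"z":0.062,"yaw":0},{"grip":0.045,"x":0,"y":0,"z":0.062,"yaw":0}]' && python3 -m crank '[{"grip":0.03,"x":0,"y":0,"z":0,"yaw":0},{"grip":0.02,"x":0,"y":0,"z":0,"yaw":0},{"grip":0.01,"x":0,"y":0,"z":0,"yaw":0},{"grip":0.005,"x":0,"y":0,"z":0,"yaw":0},{"grip":0.005,"x":0,"y":0,"z":0,"yaw":0}]' 40
```

```text
time_s: 1.87
ee_pos: [526.5, -257.5, 80.7]
ee_rot: [179.9, -0.1, -1.4]
force: [0.5, 0.2, -0.7]
gripper_width: 60.9
gripper_force: 0.0
time_s: 2.28
ee_pos: [525.0, -256.6, 17.3]
ee_rot: [-179.9, 0.2, -1.4]
force: [0.1, 0.1, 0.0]
gripper_width: 45.3
gripper_force: 0.0
time_s: 2.7
ee_pos: [527.0, -256.9, 19.8]
ee_rot: [180.0, -0.1, -1.4]
force: [-0.6, 1.5, -0.1]
gripper_width: 14.7
gripper_force: 5.0
```

```bash
python3 -m crank '[{"grip":0.005,"x":0,"y":0,"z":0,"yaw":0},{"grip":0.005,"x":0,"y":0,"z":0,"yaw":0},{"grip":0.005,"x":0,"y":0,"z":-0.001,"yaw":0},{"grip":0.005,"x":-0.005,"y":0,"z":-0.002,"yaw":0},{"grip":0.005,"x":-0.015,"y":0,"z":-0.002,"yaw":0}]' && python3 -m crank '[{"grip":0.005,"x":-0.015,"y":0,"z":0,"yaw":0},{"grip":0.005,"x":-0.03,"y":0,"z":0,"yaw":0},{"grip":0.005,"x":-0.045,"y":0,"z":0,"yaw":0},{"grip":0.005,"x":-0.055,"y":0,"z":0,"yaw":0},{"grip":0.005,"x":-0.06,"y":0,"z":0,"yaw":0}]'
python3 - <<'E'
from h import *
s=state(); print(s['ee_pos'],s['gripper_width'],s['gripper_force'],s['force'],s['torque'])
m=camera_model('wrist'); save('wrist','w2.png',None,1.5)
im=cv2.imread('pics/raw_w2.png').astype(int);g=im[:,:,0]-im[:,:,2]
for r in range(110,180,6):
    xs=np.where(g[r,230:300]>8)[0]+230
    if len(xs): print(r,xs.min(),xs.max(),onz(m,(xs.min(),r),30),onz(m,(xs.max(),r),30))
E
```

```text
time_s: 3.12
ee_pos: [511.8, -256.4, 20.6]
ee_rot: [180.0, -0.0, -1.4]
force: [0.8, -0.1, -2.4]
gripper_width: 13.6
gripper_force: 40.0
time_s: 3.53
ee_pos: [449.1, -254.3, 20.6]
ee_rot: [-179.9, 0.1, -1.4]
force: [0.1, 0.7, -2.5]
gripper_width: 13.7
gripper_force: 40.0
[ 449.13449119 -254.33833993   20.56426165] 13.728981942183648 39.9718451499939 [ 0.13661052  0.65737662 -2.54572418] [ 0.05288999  0.20157671 -0.01564464]
110 236 278 [ 525.2 -245.5   30. ] [ 524.7 -267.4   30. ]
116 236 278 [ 522.2 -245.3   30. ] [ 521.7 -267.4   30. ]
122 236 278 [ 519.2 -245.2   30. ] [ 518.6 -267.4   30. ]
128 237 278 [ 516.  -245.6   30. ] [ 515.5 -267.4   30. ]
134 237 278 [ 512.9 -245.4   30. ] [ 512.4 -267.4   30. ]
140 237 278 [ 509.7 -245.3   30. ] [ 509.2 -267.3   30. ]
146 237 278 [ 506.5 -245.2   30. ] [ 506.  -267.3   30. ]
152 237 277 [ 503.3 -245.    30. ] [ 502.8 -266.8   30. ]
158 237 277 [ 500.  -244.9   30. ] [ 499.5 -266.7   30. ]
164 237 277 [ 496.7 -244.7   30. ] [ 496.2 -266.7   30. ]
170 237 277 [ 493.4 -244.6   30. ] [ 492.8 -266.7   30. ]
176 238 277 [ 490. -245.   30.] [ 489.4 -266.7   30. ]
```

```bash
python3 -m crank '[{"grip":0.005,"x":-0.015,"y":0,"z":0,"yaw":0},{"grip":0.005,"x":-0.035,"y":0,"z":0,"yaw":0},{"grip":0.005,"x":-0.055,"y":0,"z":0,"yaw":0},{"grip":0.005,"x":-0.07,"y":0,"z":0,"yaw":0},{"grip":0.005,"x":-0.07,"y":0,"z":0.003,"yaw":0}]' && python3 -m crank '[{"grip":0.005,"x":0,"y":0,"z":0.001,"yaw":0},{"grip":0.005,"x":0,"y":0,"z":0.002,"yaw":0},{"grip":0.012,"x":0,"y":0,"z":0.002,"yaw":0},{"grip":0.016,"x":0,"y":0,"z":0.002,"yaw":0},{"grip":0.03,"x":0,"y":0,"z":0.002,"yaw":0}]' 4 && python3 -m crank '[{"grip":0.05,"x":0,"y":0,"z":0,"yaw":0},{"grip":0.05,"x":0,"y":0,"z":0,"yaw":0},{"grip":0.05,"x":0,"y":0,"z":-0.03,"yaw":0},{"grip":0.05,"x":0,"y":0,"z":-0.06,"yaw":0},{"grip":0.05,"x":0,"y":0,"z":-0.09,"yaw":0}]'
python3 - <<'E'
from h import *
s=state(); print(s['ee_pos'],s['ee_rot'],s['gripper_width'],s['gripper_force'],s['force'])
m=camera_model('wrist'); save('wrist','w3.png',None,1.5)
im=cv2.imread('pics/raw_w3.png').astype(int);g=im[:,:,0]-im[:,:,2]
for r in range(60,230,6):
    xs=np.where(g[r,220:310]>8)[0]+220
    if len(xs): print(r,xs.min(),xs.max(),onz(m,(xs.min(),r),20),onz(m,(xs.max(),r),20))
E
```

```text
time_s: 4.0
ee_pos: [379.0, -252.4, 17.9]
ee_rot: [-179.9, 0.2, -1.4]
force: [-1.0, -0.5, -2.8]
gripper_width: 13.4
gripper_force: 40.0
time_s: 4.42
ee_pos: [382.8, -253.6, 16.1]
ee_rot: [180.0, -0.1, -1.4]
force: [1.6, -0.3, -0.9]
gripper_width: 19.7
gripper_force: 0.0
time_s: 4.83
ee_pos: [381.4, -252.9, 106.8]
ee_rot: [-180.0, 0.1, -1.4]
force: [0.2, -0.7, 0.0]
gripper_width: 49.7
gripper_force: 0.0
[ 381.40900454 -252.92008866  106.79107299] [-1.79961394e+02  6.29810855e-02 -1.38155220e+00] 49.66431695808474 0.0 [ 0.24922238 -0.6507843   0.04183946]
60 246 272 [ 499.8 -246.5   20. ] [ 499.3 -268.1   20. ]
66 246 272 [ 495.2 -246.4   20. ] [ 494.7 -268.    20. ]
72 246 272 [ 490.6 -246.2   20. ] [ 490.1 -268.    20. ]
78 246 272 [ 485.9 -246.    20. ] [ 485.4 -268.    20. ]
84 246 272 [ 481.2 -245.9   20. ] [ 480.6 -267.9   20. ]
90 246 271 [ 476.4 -245.7   20. ] [ 475.9 -267.    20. ]
96 246 271 [ 471.5 -245.5   20. ] [ 471.  -266.9   20. ]
102 246 271 [ 466.6 -245.4   20. ] [ 466.1 -266.9   20. ]
108 246 271 [ 461.7 -245.2   20. ] [ 461.2 -266.8   20. ]
114 246 271 [ 456.7 -245.
[... 431 characters left out ...]
  20. ]
162 247 270 [ 414.6 -244.5   20. ] [ 414.1 -265.4   20. ]
168 252 265 [ 408.9 -248.8   20. ] [ 408.7 -260.7   20. ]
174 252 265 [ 403.3 -248.7   20. ] [ 403.1 -260.6   20. ]
180 252 265 [ 397.7 -248.5   20. ] [ 397.4 -260.6   20. ]
186 252 265 [ 391.9 -248.3   20. ] [ 391.7 -260.5   20. ]
192 252 265 [ 386.1 -248.2   20. ] [ 385.8 -260.4   20. ]
198 252 265 [ 380.3 -248.    20. ] [ 380.  -260.3   20. ]
204 252 302 [ 374.3 -247.8   20. ] [ 373.2 -295.2   20. ]
210 252 309 [ 368.3 -247.6   20. ] [ 367. -302.   20.]
216 252 309 [ 362.2 -247.5   20. ] [ 360.9 -302.2   20. ]
222 252 309 [ 356.1 -247.3   20. ] [ 354.8 -302.3   20. ]
228 307 307 [ 348.6 -300.5   20. ] [ 348.6 -300.5   20. ]
```

View pics/w3.png

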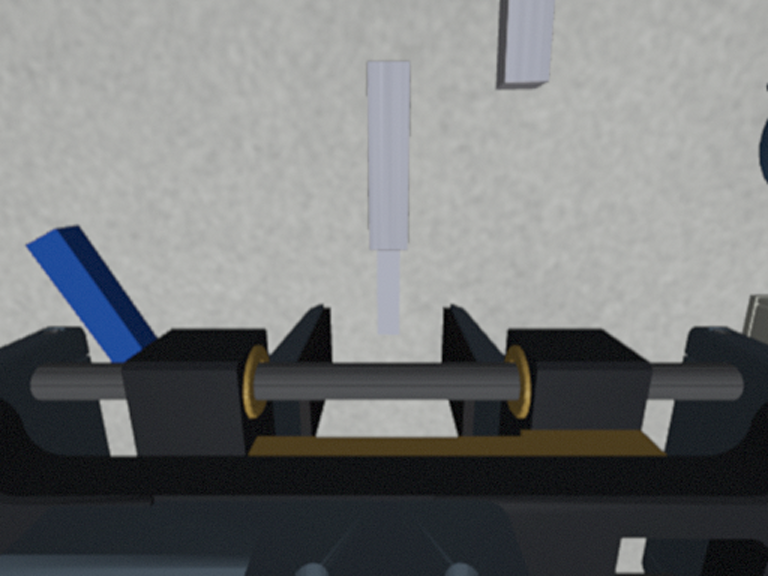

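The bar lies free on the table: tip at (388,333), shoulder at y 249, tail at (388,62). The plain bar is still in its slot. Next I regrasp the bar at its centre of mass.

```bash
python3 -m crank '[{"grip":0.06,"x":0.02,"y":0.001,"z":0,"yaw":0.005},{"grip":0.06,"x":0.045,"y":0.001,"z":0,"yaw":0.005},{"grip":0.06,"x":0.063,"y":0.001,"z":0.01,"yaw":0.005},{"grip":0.06,"x":0.063,"y":0.001,"z":0.04,"yaw":0.005},{"grip":0.06,"x":0.063,"y":0.001,"z":0.07,"yaw":0.005}]' && python3 -m crank '[{"grip":0.06,"x":0,"y":0,"z":0.01,"yaw":0},{"grip":0.06,"x":0,"y":0,"z":0.02,"yaw":0},{"grip":0.05,"x":0,"y":0,"z":0.02,"yaw":0},{"grip":0.03,"x":0,"y":0,"z":0.02,"yaw":0},{"grip":0.01,"x":0,"y":0,"z":0.02,"yaw":0}]' 30 && python3 -m crank '[{"grip":0.01,"x":0,"y":0,"z":0,"yaw":0},{"grip":0.01,"x":0,"y":0,"z":0,"yaw":0},{"grip":0.01,"x":0,"y":0,"z":0,"yaw":0},{"grip":0.01,"x":0,"y":0,"z":-0.01,"yaw":0},{"grip":0.01,"x":0,"y":0,"z":-0.04,"yaw":0}]' && python3 -m crank '[{"grip":0.01,"x":0,"y":0,"z":-0.04,"yaw":0},{"grip":0.01,"x":0,"y":0,"z":-0.08,"yaw":0},{"grip":0.01,"x":0,"y":0,"z":-0.12,"yaw":0},{"grip":0.01,"x":0,"y":0,"z":-0.16,"yaw":0},{"grip":0.01,"x":0,"y":0,"z":-0.17,"yaw":0}]'
```

```text
time_s: 5.3
ee_pos: [447.2, -256.5, 36.2]
ee_rot: [179.8, -0.3, -1.6]
force: [-0.8, 0.2, -0.4]
gripper_width: 60.0
gripper_force: 0.0
time_s: 5.72
ee_pos: [445.2, -256.2, 16.7]
ee_rot: [179.9, -0.1, -1.7]
force: [0.6, 0.8, -0.5]
gripper_width: 43.0
gripper_force: 0.0
time_s: 6.13
ee_pos: [441.7, -254.0, 53.4]
ee_rot: [-179.7, 0.5, -1.7]
force: [-0.2, -0.4, -2.2]
gripper_width: 23.7
gripper_force: 30.0
time_s: 6.55
ee_pos: [447.0, -257.1, 233.3]
ee_rot: [179.6, -0.6, -1.7]
force: [1.4, 0.1, -0.9]
gripper_width: 23.6
gripper_force: 30.0
```

```bash
python3 -m crank '[{"grip":0.01,"x":-0.002,"y":-0.025,"z":0,"yaw":0},{"grip":0.01,"x":-0.005,"y":-0.06,"z":0,"yaw":0},{"grip":0.01,"x":-0.008,"y":-0.1,"z":0,"yaw":0},{"grip":0.01,"x":-0.011,"y":-0.14,"z":0,"yaw":0},{"grip":0.01,"x":-0.014,"y":-0.18,"z":0,"yaw":0}]' && python3 -m crank '[{"grip":0.01,"x":-0.003,"y":-0.04,"z":0,"yaw":0},{"grip":0.01,"x":-0.006,"y":-0.08,"z":0,"yaw":0},{"grip":0.01,"x":-0.009,"y":-0.12,"z":0,"yaw":0},{"grip":0.01,"x":-0.012,"y":-0.155,"z":0,"yaw":0},{"grip":0.01,"x":-0.014,"y":-0.174,"z":0,"yaw":0}]' && python3 -m crank '[{"grip":0.01,"x":0,"y":0,"z":0,"yaw":0},{"grip":0.01,"x":0,"y":0,"z":0,"yaw":0},{"grip":0.01,"x":0,"y":0,"z":0,"yaw":0},{"grip":0.01,"x":0,"y":0,"z":0,"yaw":0},{"grip":0.01,"x":0,"y":0,"z":0,"yaw":0}]'
python3 - <<'E'
from h import *
import json
s=state(); print(s['ee_pos'],s['ee_rot'],s['gripper_width'])
m=camera_model('wrist'); save('wrist','w4.png',None,1.55)
json.dump({k:np.array(m[k]).tolist() for k in('intrinsics','R','t')},open('w4.json','w'))
E
```

```text
time_s: 6.97
ee_pos: [434.6, -73.8, 225.5]
ee_rot: [-180.0, 0.1, -1.7]
force: [1.2, -0.2, -2.3]
gripper_width: 23.8
gripper_force: 30.0
time_s: 7.38
ee_pos: [425.6, 102.1, 225.6]
ee_rot: [-179.9, 0.1, -1.5]
force: [0.0, -0.6, -2.2]
gripper_width: 23.3
gripper_force: 30.0
time_s: 7.8
ee_pos: [427.0, 97.9, 225.8]
ee_rot: [180.0, 0.0, -1.8]
force: [0.2, -0.0, -2.3]
gripper_width: 23.8
gripper_force: 30.0
[426.96744673  97.88675539 225.81308417] [ 1.79976226e+02  1.84782100e-02 -1.77698868e+00] 23.77219163017897
```

View pics/w4.png

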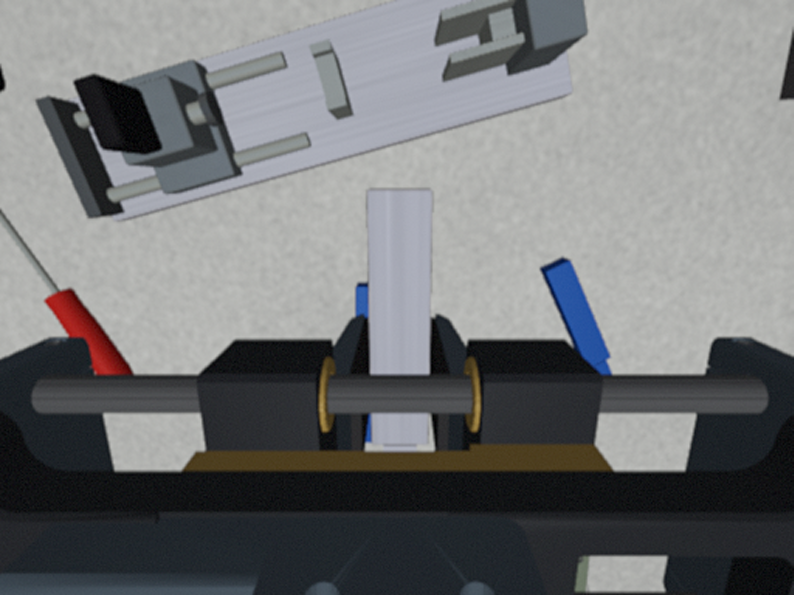

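The wrist view shows the bench: carriage with its black fin at (120,112), saddle at (330,80), cheeks at (485,40), stop block at (545,35). The bar's tail is at (400,188). I'll enlarge the cheek and saddle region.

Run:
```python
import cv2,numpy as np
a=cv2.imread('pics/raw_w4.png')
A=cv2.resize(a[0:68,272:384],None,fx=7,fy=7,interpolation=cv2.INTER_CUBIC)[:,:790]
B=cv2.resize(a[20:82,195:225],None,fx=4,fy=4,interpolation=cv2.INTER_CUBIC)
o=np.zeros((476,784,3),np.uint8);o[:,:]=A[:476,:784]
B=cv2.convertScaleAbs(B,alpha=1.0);o[476-248:476,0:120]=B
cv2.imwrite('pics/crop2.png',o)
g=a.astype(int).sum(2)/3; print([int(v) for v in g[110:130,258]])
```

```text
[179, 179, 177, 178, 180, 182, 183, 182, 182, 184, 180, 154, 149, 162, 170, 171, 169, 171, 170, 171]
```

View pics/crop2.png

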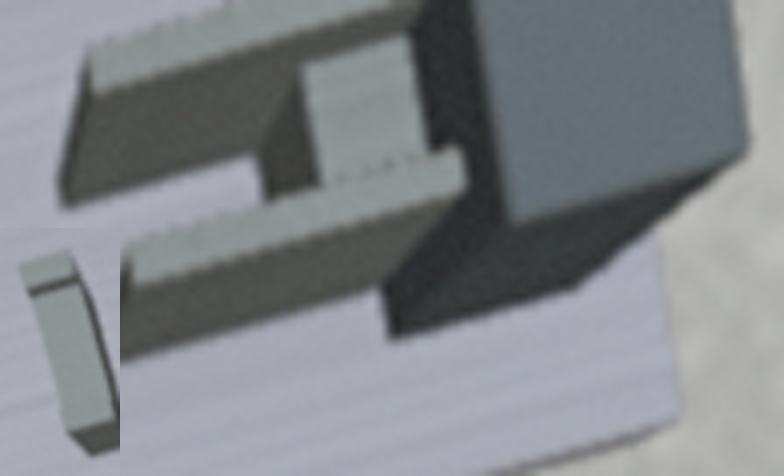

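Run:
```python
from h import *
import json
m=json.load(open('w4.json'))
A=lambda p,z: onz(m,(p[0]/7+272-.43,p[1]/7-.43),z)
B=lambda p,z: onz(m,(p[0]/4+195-.4,(p[1]-228)/4+20-.4),z)
P={'near outer L':((135,285),76),'near outer R':((467,190),76),'near inner R':((462,149),76),'far inner L':((97,95),76),'far outer L':((88,45),76),'far inner R':((420,22),76),
'stop nearcorner':((510,222),90),'stop edge top':((475,0),90),'nose R':((426,140),60),'nose Rfar':((408,38),60),'nose L':((318,180),60),'nose Lfar':((302,68),60)}
W={k:A(*v) for k,v in P.items()}
for k,v in W.items(): print(k,v)
S=[B(p,69) for p in((20,265),(65,250),(68,430),(112,415))]; s=np.mean(S,0); print('saddle',[x.tolist() for x in S],s)
# direction
d1=W['near outer L']-W['near outer R']; d2=W['far inner L']-W['far inner R']
for d in(d1,d2): print('ang',np.degrees(np.arctan2(d[1],d[0])),np.linalg.norm(d))
pl=[onz(m,(p[0]/1.55,p[1]/1.55),20) for p in((120,216),(571,90))]; d=pl[0]-pl[1]; print('plate ang',np.degrees(np.arctan2(d[1],d[0])),pl)
print('bar tail',onz(m,(258,120.5),229.8))
b=np.array([np.cos(np.radians(103.1)),np.sin(np.radians(103.1)),0]);n=np.array([-b[1],b[0],0])
for k,v in list(W.items())+[('saddle',s)]: print(k,'along',(v@b).round(1),'lat',(v@n).round(1))
```

```text
near outer L [574.8  58.6  76. ]
near outer R [585.7  10.5  76. ]
near inner R [591.   11.5  76. ]
far inner L [599.6  64.1  76. ]
far outer L [605.9  65.4  76. ]
far inner R [607.3  18.2  76. ]
stop nearcorner [577.6   8.2  90. ]
stop edge top [604.7  14.3  90. ]
nose R [597.3  12.6  60. ]
nose Rfar [610.9  15.8  60. ]
nose L [592.4  28.9  60. ]
nose Lfar [607.5  31.6  60. ]
saddle [[590.3, 152.8, 69.0], [593.4, 140.8, 69.0], [550.2, 143.2, 69.0], [553.5, 131.1, 69.0]] [571.85  141.975  69.   ]
ang 102.76822127300849 49.31957015222255
ang 99.52303830629423 46.54137943808711
plate ang 102.95046841144664 [array([478.7, 335.5,  20. ]), array([565.9, -43.7,  20. ])]
bar tail [497.4  95.  229.8]
near outer L along -73.2 lat -573.1
near outer R along -122.5 lat -572.8
near inner R along -122.8 lat -578.2
far inner L along -73.5 lat -598.5
far outer L along -73.6 lat -605.0
far inner R along -119.9 lat -595.6
stop nearcorner along -122.9 lat -564.4
stop edge top along -123.1 lat -592.2
nose R along -123.1 lat -584.6
nose Rfar along -123.1 lat -598.6
nose L along -106.1 lat -583.5
nose Lfar along -106.9 lat -598.9
saddle along 8.7 lat -589.1
```

```bash
python3 -m crank '[{"grip":0.01,"x":0.03,"y":-0.002,"z":0,"yaw":-0.122},{"grip":0.01,"x":0.06,"y":-0.004,"z":0,"yaw":-0.244},{"grip":0.01,"x":0.09,"y":-0.006,"z":0,"yaw":-0.366},{"grip":0.01,"x":0.12,"y":-0.008,"z":0,"yaw":-0.488},{"grip":0.01,"x":0.153,"y":-0.011,"z":0,"yaw":-0.61}]' && python3 -m crank '[{"grip":0.01,"x":0,"y":0,"z":0,"yaw":-0.122},{"grip":0.01,"x":0,"y":0,"z":0,"yaw":-0.244},{"grip":0.01,"x":0,"y":0,"z":0,"yaw":-0.366},{"grip":0.01,"x":0,"y":0,"z":0,"yaw":-0.488},{"grip":0.01,"x":0,"y":0,"z":0,"yaw":-0.61}]' && python3 -m crank '[{"grip":0.01,"x":0,"y":0,"z":0,"yaw":-0.122},{"grip":0.01,"x":0,"y":0,"z":0,"yaw":-0.244},{"grip":0.01,"x":0,"y":0,"z":0,"yaw":-0.366},{"grip":0.01,"x":0,"y":0,"z":0,"yaw":-0.488},{"grip":0.01,"x":0,"y":0,"z":0,"yaw":-0.61}]' && python3 -m crank '[{"grip":0.01,"x":0,"y":0,"z":0,"yaw":0},{"grip":0.01,"x":0,"y":0,"z":0,"yaw":0},{"grip":0.01,"x":0,"y":0,"z":0,"yaw":0},{"grip":0.01,"x":0,"y":0,"z":0,"yaw":0},{"grip":0.01,"x":0,"y":0,"z":0,"yaw":0}]' && python3 -c "
from h import *
p=[]
for i in range(4): p.append(state()['ee_pos']);grab_frame('top')
print(np.round(p,1))
m=camera_model('wrist');save('wrist','w5.png',None,1.5)
import json;json.dump({k:np.array(m[k]).tolist() for k in('intrinsics','R','t')},open('w5.json','w'))"
```

```text
time_s: 8.27
ee_pos: [581.3, 104.4, 225.8]
ee_rot: [-180.0, 0.0, 33.5]
force: [0.3, 0.5, -2.8]
gripper_width: 23.9
gripper_force: 30.0
time_s: 8.68
ee_pos: [580.4, 104.5, 225.5]
ee_rot: [-180.0, 0.0, 68.5]
force: [-1.0, -0.8, -2.4]
gripper_width: 23.7
gripper_force: 30.0
time_s: 9.1
ee_pos: [580.3, 104.5, 225.7]
ee_rot: [-180.0, 0.0, 103.4]
force: [-0.5, 0.4, -2.0]
gripper_width: 23.8
gripper_force: 30.0
time_s: 9.52
ee_pos: [580.3, 105.3, 225.9]
ee_rot: [-180.0, 0.0, 103.1]
force: [-0.6, 0.7, -1.7]
gripper_width: 23.6
gripper_force: 30.0
[[580.3 105.3 225.9]
 [580.3 105.4 225.9]
 [580.3 105.4 225.9]
 [580.2 105.5 225.9]]
```

View pics/w5.png

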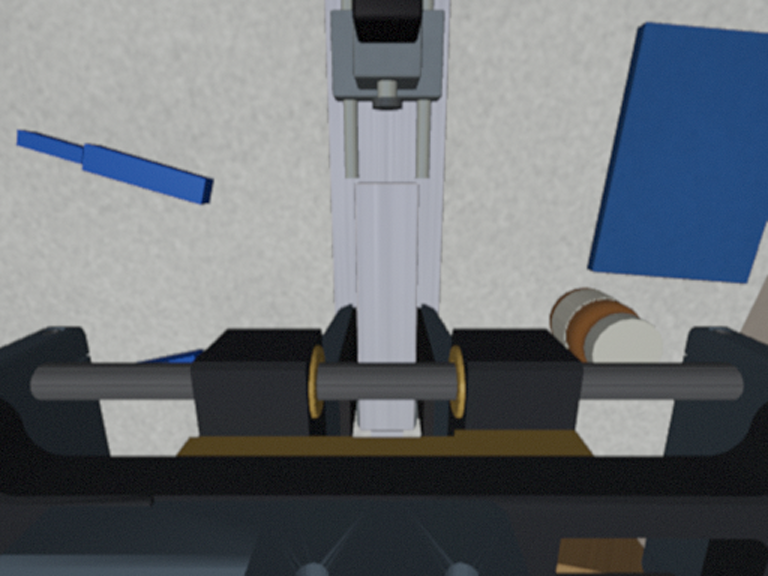

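The held bar is in line with the bench, its tail at (387,182) below the pad at (387,100). The jar at (610,330) is clear of the fingers. I'm lowering it.

```bash
python3 -m crank '[{"grip":0.01,"x":-0.0005,"y":0,"z":0.02,"yaw":0},{"grip":0.01,"x":-0.0005,"y":0,"z":0.05,"yaw":0},{"grip":0.01,"x":-0.0005,"y":0,"z":0.08,"yaw":0},{"grip":0.01,"x":-0.0005,"y":0,"z":0.11,"yaw":0},{"grip":0.01,"x":-0.0005,"y":0,"z":0.12,"yaw":0}]' && python3 -m crank '[{"grip":0.01,"x":0,"y":0,"z":0.006,"yaw":0},{"grip":0.01,"x":0,"y":0,"z":0.012,"yaw":0},{"grip":0.01,"x":0,"y":0,"z":0.018,"yaw":0},{"grip":0.01,"x":0,"y":0,"z":0.024,"yaw":0},{"grip":0.01,"x":0,"y":0,"z":0.026,"yaw":0}]' && python3 -m crank '[{"grip":0.01,"x":0,"y":0,"z":0.001,"yaw":0},{"grip":0.01,"x":0,"y":0,"z":0.001,"yaw":0},{"grip":0.01,"x":0,"y":0,"z":0.002,"yaw":0},{"grip":0.01,"x":0,"y":0,"z":0.002,"yaw":0},{"grip":0.01,"x":0,"y":0,"z":0.002,"yaw":0}]'
```

```text
time_s: 10.18
ee_pos: [577.5, 104.5, 101.7]
ee_rot: [-179.5, -0.0, 103.2]
force: [-0.5, -0.7, -3.6]
gripper_width: 23.6
gripper_force: 30.0
time_s: 10.6
ee_pos: [580.7, 105.0, 80.1]
ee_rot: [180.0, 0.0, 103.2]
force: [0.2, 0.4, -2.0]
gripper_width: 23.9
gripper_force: 30.0
time_s: 11.02
ee_pos: [580.5, 105.0, 78.2]
ee_rot: [180.0, 0.0, 103.2]
force: [0.5, -0.6, -2.5]
gripper_width: 23.8
gripper_force: 30.0
```

```bash
python3 -m crank '[{"grip":0.01,"x":0,"y":0,"z":0.001,"yaw":0},{"grip":0.01,"x":0,"y":0,"z":0.001,"yaw":0},{"grip":0.01,"x":0,"y":0,"z":0.001,"yaw":0},{"grip":0.01,"x":0,"y":0,"z":0.001,"yaw":0},{"grip":0.01,"x":0,"y":0,"z":0.001,"yaw":0}]';python3 -m crank '[{"grip":0.01,"x":0,"y":0,"z":0.001,"yaw":0},{"grip":0.01,"x":0,"y":0,"z":0.001,"yaw":0},{"grip":0.01,"x":0,"y":0,"z":0.001,"yaw":0},{"grip":0.01,"x":0,"y":0,"z":0.001,"yaw":0},{"grip":0.01,"x":0,"y":0,"z":0.001,"yaw":0}]'
```

```text
time_s: 11.43
ee_pos: [580.4, 105.0, 76.9]
ee_rot: [-180.0, 0.0, 103.2]
force: [0.4, 0.4, -2.9]
gripper_width: 23.8
gripper_force: 30.0
time_s: 11.85
ee_pos: [580.5, 105.0, 76.4]
ee_rot: [180.0, 0.0, 103.2]
force: [-1.0, -0.5, 4.2]
gripper_width: 23.6
gripper_force: 30.0
```

The bar has touched down. Release and rise.

```bash
python3 -m crank '[{"grip":0.022,"x":0,"y":0,"z":0,"yaw":0},{"grip":0.026,"x":0,"y":0,"z":0,"yaw":0},{"grip":0.035,"x":0,"y":0,"z":0,"yaw":0},{"grip":0.05,"x":0,"y":0,"z":0,"yaw":0},{"grip":0.05,"x":0,"y":0,"z":0,"yaw":0}]' 10 && python3 -m crank '[{"grip":0.05,"x":0,"y":0,"z":-0.005,"yaw":0},{"grip":0.05,"x":0,"y":0,"z":-0.03,"yaw":0},{"grip":0.05,"x":0,"y":0,"z":-0.06,"yaw":0},{"grip":0.05,"x":0,"y":0,"z":-0.09,"yaw":0},{"grip":0.05,"x":0,"y":0,"z":-0.12,"yaw":0}]' && python3 -m crank '[{"grip":0.05,"x":0.01,"y":0,"z":-0.01,"yaw":0},{"grip":0.05,"x":0.02,"y":0,"z":-0.02,"yaw":0},{"grip":0.05,"x":0.03,"y":0,"z":-0.03,"yaw":0},{"grip":0.05,"x":0.03,"y":0,"z":-0.03,"yaw":0},{"grip":0.05,"x":0.03,"y":0,"z":-0.03,"yaw":0}]' && python3 -c "
from h import *
s=state();print(s['ee_pos'],s['ee_rot'])
m=camera_model('wrist');save('wrist','w6.png',None,1.5)
import json;json.dump({k:np.array(m[k]).tolist() for k in('intrinsics','R','t')},open('w6.json','w'))
save('side','s6.png');save('top','t6.png')
w=cv2.imread('pics/w6.png')[0:470,150:650]
b=cv2.imread('pics/raw_s6.png')[130:215,240:320]
w[:,:]=w
b=cv2.resize(b,None,fx=3.6,fy=3.6,interpolation=cv2.INTER_CUBIC)
o=np.zeros((470,790,3),np.uint8);o[:,:500]=w;o[:306,502:]=b[:306,:288];cv2.imwrite('pics/v6.png',o)
"
```

```text
time_s: 12.27
ee_pos: [580.4, 105.0, 75.6]
ee_rot: [-180.0, 0.0, 103.2]
force: [0.3, 1.0, -0.7]
gripper_width: 43.0
gripper_force: 0.0
time_s: 12.68
ee_pos: [580.2, 104.9, 197.4]
ee_rot: [-180.0, 0.0, 103.2]
force: [-0.2, 0.3, -0.1]
gripper_width: 49.9
gripper_force: 0.0
time_s: 13.1
ee_pos: [573.0, 135.0, 225.1]
ee_rot: [-179.9, 0.0, 103.3]
force: [-1.2, -0.3, -0.1]
gripper_width: 49.6
gripper_force: 0.0
[572.96560881 135.03401604 225.09181859] [-1.79918335e+02  1.63763005e-02  1.03277826e+02]
```

View pics/v6.png

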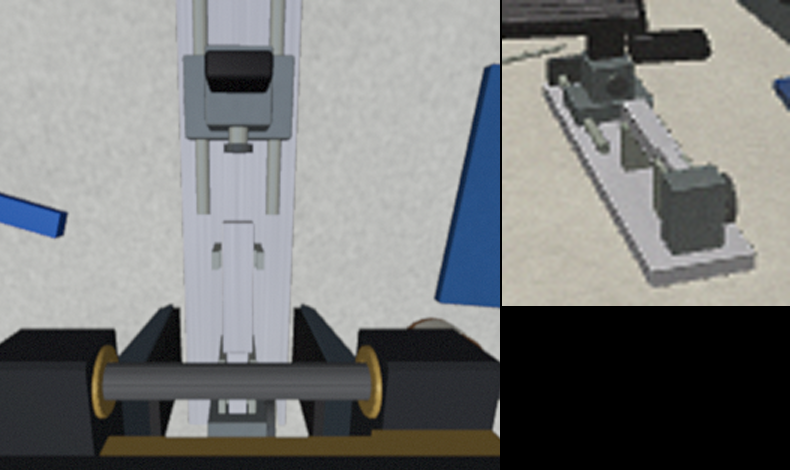

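The bar lies in the saddle, between the lips at (215,255) and (260,255), with its tail at (238,221) and its tongue between the cheeks. The pad front is at about (238,150) and the fin at (238,70).

Run:
```python
from h import *
import json
m=json.load(open('w6.json'))
th=np.radians(103.1);b=np.array([np.cos(th),np.sin(th),0]);n=np.array([-b[1],b[0],0])
im=cv2.imread('pics/raw_w6.png').astype(int);g=im.sum(2)//3
print([int(v) for v in g[25:160,259]])
for k,p,z in [('tail',(238,221),80),('pad top',(238,145),81),('pad bot',(238,153),62),('fin top far',(238,51),128),('fin top near?',(238,78),128),('fin L',(206,78),128),('fin R',(271,78),128),('fin bot',(238,92),86)]:
    w=onz(m,((p[0]+150)/1.5,p[1]/1.5),z); print(k,w,'from stop',(w@b+123).round(1),'lat',(w@n+588.8).round(1))
```

```text
[177, 177, 178, 176, 158, 129, 119, 115, 79, 36, 28, 38, 41, 40, 44, 43, 42, 40, 41, 42, 43, 45, 46, 44, 42, 33, 22, 18, 13, 3, 3, 15, 10, 9, 11, 3, 38, 88, 115, 120, 120, 119, 118, 120, 118, 120, 119, 119, 117, 120, 121, 120, 120, 120, 120, 121, 118, 105, 80, 102, 143, 153, 154, 152, 152, 152, 154, 153, 154, 150, 115, 85, 80, 82, 80, 75, 81, 145, 177, 184, 183, 184, 183, 184, 183, 185, 183, 184, 183, 183, 184, 184, 184, 184, 185, 183, 184, 184, 184, 185, 183, 184, 184, 185, 184, 184, 186, 184, 184, 184, 185, 184, 185, 185, 184, 186, 183, 184, 184, 186, 185, 168, 129, 128, 169, 183, 182, 182, 181, 182, 181, 181, 181, 181, 181]
tail [565.  173.9  80. ] from stop 164.3 lat -0.9
pad top [552.7 226.   81. ] from stop 217.8 lat -0.7
pad bot [553.8 221.7  62. ] from stop 213.4 lat -0.8
fin top far [541.7 271.5 128. ] from stop 264.7 lat -0.3
fin top near? [544.9 258.  128. ] from stop 250.8 lat -0.4
fin L [527.1 253.8 128. ] from stop 250.7 lat 17.9
fin R [563.3 262.3 128. ] from stop 250.8 lat -19.3
fin bot [545.  258.5  86. ] from stop 251.2 lat -0.6
```

```bash
python3 -m crank '[{"grip":0.06,"x":0.026,"y":0,"z":0,"yaw":0.122},{"grip":0.06,"x":0.053,"y":0,"z":0,"yaw":0.244},{"grip":0.06,"x":0.08,"y":0,"z":0,"yaw":0.366},{"grip":0.06,"x":0.107,"y":0,"z":0,"yaw":0.488},{"grip":0.06,"x":0.134,"y":0.001,"z":0,"yaw":0.61}]' && python3 -m crank '[{"grip":0.06,"x":0,"y":0,"z":0,"yaw":0.122},{"grip":0.06,"x":0,"y":0,"z":0,"yaw":0.244},{"grip":0.06,"x":0,"y":0,"z":0,"yaw":0.366},{"grip":0.06,"x":0,"y":0,"z":0,"yaw":0.488},{"grip":0.06,"x":0,"y":0,"z":0,"yaw":0.61}]' && python3 -m crank '[{"grip":0.06,"x":0,"y":0,"z":0,"yaw":0.12},{"grip":0.06,"x":0,"y":0,"z":0,"yaw":0.24},{"grip":0.06,"x":0,"y":0,"z":0,"yaw":0.351},{"grip":0.06,"x":0,"y":0,"z":0,"yaw":0.351},{"grip":0.06,"x":0,"y":0,"z":0,"yaw":0.351}]' && python3 -c "
from h import *
s=state();print(s['ee_pos'],s['ee_rot'])
m=camera_model('wrist');save('wrist','w7.png',None,1.5)
print(proj(m,[543.3,265.4,128]))
"
```

```text
time_s: 13.67
ee_pos: [543.3, 265.4, 224.8]
ee_rot: [-179.9, 0.1, 67.8]
force: [0.6, -0.3, -0.3]
gripper_width: 60.3
gripper_force: 0.0
time_s: 14.08
ee_pos: [543.7, 264.5, 224.7]
ee_rot: [-180.0, 0.1, 32.9]
force: [-0.1, 0.1, -0.2]
gripper_width: 60.4
gripper_force: 0.0
time_s: 14.5
ee_pos: [543.8, 264.5, 225.0]
ee_rot: [180.0, 0.1, 13.3]
force: [-0.0, 0.3, 0.2]
gripper_width: 60.3
gripper_force: 0.0
[543.83373092 264.45866567 225.02556704] [1.79969910e+02 9.25911870e-02 1.33030443e+01]
[256.  193.9]
```

View pics/w7.png

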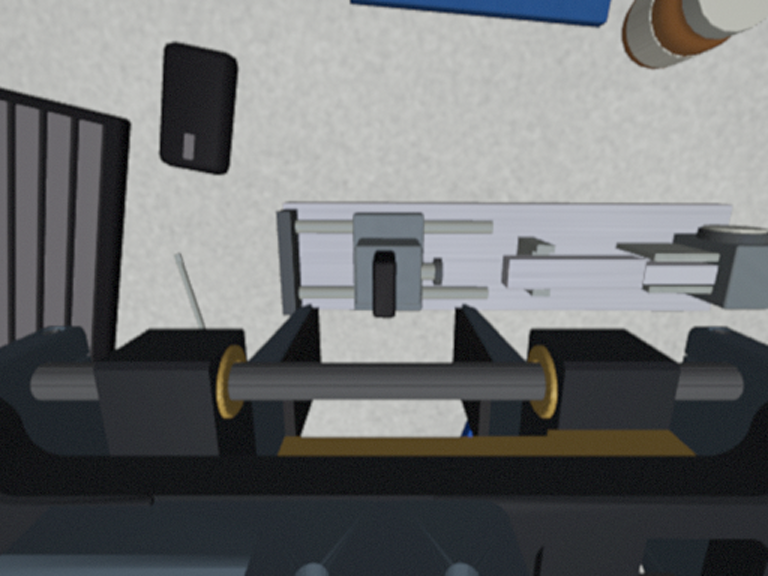

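The fin at (384,284) is centred between the fingers, and the bar lies straight behind it at (600,270). That was my last picture, so from here I measure by numbers only. Descending and gripping the fin.

```bash
python3 -m crank '[{"grip":0.06,"x":0,"y":0,"z":0.025,"yaw":0},{"grip":0.06,"x":0,"y":0,"z":0.05,"yaw":0},{"grip":0.06,"x":0,"y":0,"z":0.075,"yaw":0},{"grip":0.06,"x":0,"y":0,"z":0.1,"yaw":0},{"grip":0.06,"x":0,"y":0,"z":0.116,"yaw":0}]' && python3 -m crank '[{"grip":0.05,"x":0,"y":0,"z":0,"yaw":0},{"grip":0.035,"x":0,"y":0,"z":0,"yaw":0},{"grip":0.02,"x":0,"y":0,"z":0,"yaw":0},{"grip":0.01,"x":0,"y":0,"z":0,"yaw":0},{"grip":0.01,"x":0,"y":0,"z":0,"yaw":0}]' 20 && python3 -m crank '[{"grip":0.01,"x":0,"y":0,"z":0,"yaw":0},{"grip":0.01,"x":0,"y":0,"z":0,"yaw":0},{"grip":0.01,"x":0,"y":0,"z":0,"yaw":0},{"grip":0.01,"x":0,"y":0,"z":0,"yaw":0},{"grip":0.01,"x":0,"y":0,"z":0,"yaw":0}]'
```

```text
time_s: 14.97
ee_pos: [542.7, 264.2, 107.1]
ee_rot: [179.9, 0.2, 13.3]
force: [0.2, -0.5, 0.0]
gripper_width: 60.2
gripper_force: 0.0
time_s: 15.38
ee_pos: [544.8, 265.3, 111.4]
ee_rot: [-180.0, -0.2, 13.2]
force: [0.1, -0.1, 0.7]
gripper_width: 29.5
gripper_force: 0.0
time_s: 15.8
ee_pos: [544.3, 265.4, 110.7]
ee_rot: [-180.0, -0.1, 13.1]
force: [-1.8, 1.8, 4.8]
gripper_width: 15.9
gripper_force: 20.0
```

```bash
python3 -m crank '[{"grip":0.01,"x":0,"y":0.008,"z":0,"yaw":0},{"grip":0.01,"x":0,"y":0.018,"z":0,"yaw":0},{"grip":0.01,"x":0,"y":0.028,"z":0,"yaw":0},{"grip":0.01,"x":0,"y":0.036,"z":0,"yaw":0},{"grip":0.01,"x":0,"y":0.042,"z":0,"yaw":0}]' && python3 -m crank '[{"grip":0.01,"x":0,"y":0.001,"z":0,"yaw":0},{"grip":0.01,"x":0,"y":0.002,"z":0,"yaw":0},{"grip":0.01,"x":0,"y":0.003,"z":0,"yaw":0},{"grip":0.01,"x":0,"y":0.004,"z":0,"yaw":0},{"grip":0.01,"x":0,"y":0.005,"z":0,"yaw":0}]' && python3 -m crank '[{"grip":0.01,"x":0,"y":0.001,"z":0,"yaw":0},{"grip":0.01,"x":0,"y":0.002,"z":0,"yaw":0},{"grip":0.01,"x":0,"y":0.003,"z":0,"yaw":0},{"grip":0.01,"x":0,"y":0.004,"z":0,"yaw":0},{"grip":0.01,"x":0,"y":0.004,"z":0,"yaw":0}]'
```

```text
time_s: 16.22
ee_pos: [553.8, 224.2, 110.8]
ee_rot: [-179.9, -0.1, 13.1]
force: [-2.2, 2.9, 5.9]
gripper_width: 16.3
gripper_force: 20.0
time_s: 16.63
ee_pos: [554.9, 219.8, 110.8]
ee_rot: [-179.9, -0.1, 13.1]
force: [-1.2, 3.4, 5.7]
gripper_width: 16.1
gripper_force: 20.0
time_s: 17.05
ee_pos: [555.7, 216.0, 110.8]
ee_rot: [-179.9, -0.1, 13.1]
force: [-1.8, 3.1, 5.3]
gripper_width: 15.8
gripper_force: 20.0
```

```bash
for i in 1; do python3 -m crank '[{"grip":0.01,"x":0,"y":0.0005,"z":0,"yaw":0},{"grip":0.01,"x":0,"y":0.001,"z":0,"yaw":0},{"grip":0.01,"x":0,"y":0.001,"z":0,"yaw":0},{"grip":0.01,"x":0,"y":0.001,"z":0,"yaw":0},{"grip":0.01,"x":0,"y":0.001,"z":0,"yaw":0}]' 40; python3 -m crank '[{"grip":0.01,"x":0,"y":0.0005,"z":0,"yaw":0},{"grip":0.01,"x":0,"y":0.001,"z":0,"yaw":0},{"grip":0.01,"x":0,"y":0.001,"z":0,"yaw":0},{"grip":0.01,"x":0,"y":0.001,"z":0,"yaw":0},{"grip":0.01,"x":0,"y":0.001,"z":0,"yaw":0}]';  done
```

```text
time_s: 17.47
ee_pos: [555.9, 215.2, 110.8]
ee_rot: [-179.9, -0.1, 13.1]
force: [-1.5, 4.0, 5.9]
gripper_width: 15.8
gripper_force: 40.0
time_s: 17.88
ee_pos: [556.1, 214.2, 110.7]
ee_rot: [-179.9, -0.1, 13.1]
force: [-2.8, 2.9, 5.3]
gripper_width: 15.7
gripper_force: 40.0
```

```bash
python3 -m crank '[{"grip":0.01,"x":0,"y":0.0005,"z":0,"yaw":0},{"grip":0.01,"x":0,"y":0.001,"z":0,"yaw":0},{"grip":0.01,"x":0,"y":0.001,"z":0,"yaw":0},{"grip":0.01,"x":0,"y":0.001,"z":0,"yaw":0},{"grip":0.01,"x":0,"y":0.001,"z":0,"yaw":0}]'; python3 -m crank '[{"grip":0.01,"x":0,"y":0.0005,"z":0,"yaw":0},{"grip":0.01,"x":0,"y":0.0005,"z":0,"yaw":0},{"grip":0.01,"x":0,"y":0.0005,"z":0,"yaw":0},{"grip":0.01,"x":0,"y":0.0005,"z":0,"yaw":0},{"grip":0.01,"x":0,"y":0.0005,"z":0,"yaw":0}]'
```

```text
time_s: 18.3
ee_pos: [556.2, 213.8, 110.8]
ee_rot: [-179.9, -0.1, 13.1]
force: [-1.9, 5.5, 5.6]
gripper_width: 15.8
gripper_force: 40.0
time_s: 18.72
ee_pos: [556.2, 213.8, 110.8]
ee_rot: [-179.8, -0.1, 13.1]
force: [-2.7, 7.0, 6.1]
gripper_width: 15.9
gripper_force: 40.0
```

Motion has stopped after 53 mm (53.1 expected) and the force is rising. I'll press a little harder to confirm it's home.

```bash
python3 -m crank '[{"grip":0.01,"x":0,"y":0.0005,"z":0,"yaw":0},{"grip":0.01,"x":0,"y":0.001,"z":0,"yaw":0},{"grip":0.01,"x":0,"y":0.0015,"z":0,"yaw":0},{"grip":0.01,"x":0,"y":0.0015,"z":0,"yaw":0},{"grip":0.01,"x":0,"y":0.0015,"z":0,"yaw":0}]'; python3 -m crank '[{"grip":0.01,"x":0,"y":0.0005,"z":0,"yaw":0},{"grip":0.01,"x":0,"y":0.001,"z":0,"yaw":0},{"grip":0.01,"x":0,"y":0.002,"z":0,"yaw":0},{"grip":0.01,"x":0,"y":0.002,"z":0,"yaw":0},{"grip":0.01,"x":0,"y":0.002,"z":0,"yaw":0}]'
```

```text
time_s: 19.13
ee_pos: [556.2, 213.7, 110.8]
ee_rot: [-179.7, -0.1, 13.1]
force: [-3.2, 11.6, 4.3]
gripper_width: 15.8
gripper_force: 40.0
time_s: 19.55
ee_pos: [556.2, 213.7, 110.8]
ee_rot: [-179.5, -0.1, 13.1]
force: [-5.3, 17.8, 4.9]
gripper_width: 15.9
gripper_force: 40.1
```

```bash
python3 -m crank '[{"grip":0.01,"x":0,"y":-0.001,"z":0,"yaw":0},{"grip":0.01,"x":0,"y":-0.002,"z":0,"yaw":0},{"grip":0.01,"x":0,"y":-0.003,"z":0,"yaw":0},{"grip":0.01,"x":0,"y":-0.003,"z":0,"yaw":0},{"grip":0.01,"x":0,"y":-0.003,"z":0,"yaw":0}]' && python3 -m crank '[{"grip":0.025,"x":0,"y":0,"z":0,"yaw":0},{"grip":0.035,"x":0,"y":0,"z":0,"yaw":0},{"grip":0.045,"x":0,"y":0,"z":0,"yaw":0},{"grip":0.055,"x":0,"y":0,"z":0,"yaw":0},{"grip":0.06,"x":0,"y":0,"z":0,"yaw":0}]' && python3 -m crank '[{"grip":0.06,"x":0,"y":0,"z":0,"yaw":0},{"grip":0.06,"x":0,"y":0,"z":-0.02,"yaw":0},{"grip":0.06,"x":0,"y":0,"z":-0.05,"yaw":0},{"grip":0.06,"x":0,"y":0,"z":-0.08,"yaw":0},{"grip":0.06,"x":0,"y":0,"z":-0.115,"yaw":0}]' && python3 -m crank '[{"grip":0.06,"x":0,"y":0,"z":0,"yaw":0},{"grip":0.06,"x":0,"y":0,"z":0,"yaw":0},{"grip":0.06,"x":0,"y":0,"z":0,"yaw":0},{"grip":0.06,"x":0,"y":0,"z":0,"yaw":0},{"grip":0.06,"x":0,"y":0,"z":0,"yaw":0}]'
python3 - <<'E'
from h import *
m=camera_model('wrist');save('wrist','w8.png');save('top','t8.png');save('side','s8.png')
im=cv2.imread('pics/raw_w8.png').astype(int);g=im.sum(2)//3
th=np.radians(103.1);b=np.array([np.cos(th),np.sin(th),0]);n=np.array([-b[1],b[0],0])
# intensity profiles along slide line at bar top/pad height
for z,lat,rng in((80,0,range(-4,30,1)),(75,0,range(140,190)),(128,0,range(185,230,2))):
    out=[]
    for a in rng:
        u=proj(m,b*(a-123)+n*(-588.8+lat)+[0,0,z]); x,y=np.round(u).astype(int)
        out.append((a,int(g[y,x])) if 0<=x<512 and 0<=y<384 else (a,-1))
    print(z,out)
E
```

```text
time_s: 19.97
ee_pos: [556.2, 213.8, 110.7]
ee_rot: [-179.8, -0.1, 13.1]
force: [-3.0, 9.0, 5.1]
gripper_width: 15.9
gripper_force: 40.0
time_s: 20.38
ee_pos: [556.4, 210.9, 109.5]
ee_rot: [180.0, 0.0, 13.2]
force: [-0.0, -0.5, 0.0]
gripper_width: 46.5
gripper_force: 0.0
time_s: 20.8
ee_pos: [555.7, 210.8, 225.0]
ee_rot: [180.0, 0.2, 13.2]
force: [0.9, -0.0, 0.2]
gripper_width: 59.9
gripper_force: 0.0
time_s: 21.22
ee_pos: [555.7, 211.0, 223.3]
ee_rot: [180.0, 0.2, 13.2]
force: [-0.1, 0.3, -0.0]
gripper_width: 60.2
gripper_force: 0.0
80 [(-4, 56), (-3, 50), (-2, 48), (-1, 44), (0, 101), (1, 172), (2, 189), (3, 191), (4, 191), (5, 190), (6, 189), (7, 190), (8, 189), (9, 190), (10, 189), (11, 190), (12, 190), (13, 191), (14, 190), (15, 190), (16, 190), (17, 190), (18, 190), (19, 190), (20, 190), (21, 189), (22, 189), (23, 190), (24, 190), (25, 190), (26, 191), (27, 190), (28, 190), (29, 190)]
75 [(140, 183), (141, 183), (142, 183), (143, 183), (144, 183), (145, 183), (146, 183), (147, 183), (148, 182), (149, 182), (150, 183), (151, 183), (152, 183), (153, 183), (154, 183), (155, 183), (156, 184), (157, 187), (158, 187), (159, 176), (160, 118), (161, 81), (162, 83), (163, 84), (164, 82), (165, 82), (166, 106), (167, 153), (168, 161), (169, 161), (170, 159), (171, 159), (172, 160), (173, 160), (174, 161), (175, 155), (176, 135), (177, 115), (178, 121), (179, 122), (180, 122), (181, 122), (182, 122), (183, 124), (184, 124), (185, 122), (186, 123), (187, 122), (188, 122), (189, 122)]
128 [(185, 122), (187, 122), (189, 121), (191, 123), (193, 124), (195, 125), (197, 101), (199, 29), (201, 48), (203, 51), (205, 46), (207, 47), (209, 49), (211, 27), (213, 119), (215, 125), (217, 122), (219, 125), (221, 125), (223, 106), (225, 150), (227, 153), (229, 153)]
```

Profiles along the slide line show the bar running from 0 to 160 mm with the pad directly against its tail. The fin is centred at 205 mm, which matches a carriage position of 0.090. The robot is clear.

```bash
python3 -c "
from workcell import *
print(job_done())"
```

```text
the job is handed in; nothing more can be done
None
```

The tongue bar lies on the bench with its tongue between the cheeks, and the carriage pad holds it home against the end stop with no measurable gap at either end; the job is handed in at about 21 s.

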